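# Hang the brush caddy on the splash panel's screws

## Robot

A 7-joint arm with a two-finger parallel gripper is mounted at the origin on the work surface. World frame = base frame: x ahead of the robot, y to its left, z up, the work surface at z = 0. Lengths are in m, angles in rad, forces in N, time in s.
With the tool pointing down it reaches from about 0.425 to 0.925 m from the base axis. Payload 6.8 kg.
Tool frame: the origin (TCP) lies between the finger pads; the fingertips stand 11 mm ahead of it and the grasp point (between the pads) lies 8 mm behind it; z points along the fingers, y is the line along which they close (so a half turn about z gives the same grasp; the last joint's range is limited). The gripper opens to 85 mm and grips with 20 to 120 N. Pads are 22 mm wide; open, the fingers measure 114 mm over their backs; the gripper's body (76 mm by 85 mm) begins 54 mm behind the grasp point. The pads swing forward as they close: fully open they stand 13 mm farther back than shut.
Start: joints at [-1.399, 0.477, 0.022, 1.555, -0.011, 1.109, -0.083], TCP at [0.186, 0.649, 0.242] pointing down, gripper open.
Joint ranges: [-2.96, 2.96], [-0.34, 2.1], [-1.41, 1.46], [0.24, 2.44], [-1.37, 4.51], [0.17, 1.92], [-2.96, 2.96]. Speed limits (rad/s): [2.39, 2.39, 3.14, 3.14, 3.14, 3.14, 3.14].

## Interface

Orientations are given as a rotation vector (axis times angle).
In Python, from bench import r gives the robot as it stands.
- The arm moves only by the tool send_rows, never from a script. Its argument "deltas" is a list of rows, each an object of numbers: "dx", "dy", "dz": the shift along the world's x, y, z in mm; "rx", "ry", "rz": the turn, a rotation vector about the world's x, y, z in degrees. A call has 1 to 5 rows; each row is the pose to reach, as a shift and turn from the pose commanded when the call began; what a row does not reach only later rows make up. A row lasts 1/12 s, in which the tool goes at most 41.7 mm and 7.16 degrees, less where a joint would pass 70% of its speed; a pose out of reach is approached as far as the arm can. A call with a gripper value outside its range is refused whole. "jaw" is the finger opening in mm, from 0 to 85.4, set as the call begins (left out, the last holds). The fingers move at their own pace and stop on an object; "newtons" is the grip in N (left out, the last holds). Time passes only in rows, so rows that repeat a pose let the fingers close. It gives the time, the measured TCP pose, the force, the opening and the grip force at its end, in the units of the state.
- r.get_obs(): the state, without advancing time (a new reading comes with each control period).
- r.grab_frame(name): name is "scene" or "top"; returns a dict with "frame" (384x512x3 uint8, blue, green, red), "z_map" (384x512 float32, m along the optical axis (not along the pixel's ray), 0 where there is no reading), "vertical_fov" (degrees; the focal length in pixels is half the picture's height over the tangent of half this angle, whatever the lens; pixels are square), "cx", "cy" (the principal point, pixels), "xyz" and "orientation" of the camera in the world. Camera axes: x right, y down, z forward; pixel columns grow to the right and rows downward; lengths in m; the calibration is good to about 2 mm. A picture is of the moment at which its call begins.
- r.hand_in(): hands the job in; it is judged then, once.
The state is a dict: "clock": time; "joints": joint angles; "qvel": joint speeds; "tau": joint torques, N m; "tcp_pos": TCP position; "orientation": TCP orientation; "contact_force": force on the tool from outside, world axes, zero at the start; "moment": the same for the moment, N m; "grip_width": finger opening in m; "gripper_force": force on a finger pad.
Only numpy, scipy, OpenCV 4.12 (cv2) and the standard library are available. Lean on these libraries where they do the work, as an engineer would, in place of code of your own. Each camera call takes 0.05 s, during which the arm holds its last target. There are 200 camera calls.

## Task

Pick up the blue brush caddy and hang it on the steel splash panel: bring its two keyholes over the two protruding screw heads, push it back against the panel, pull it down until it locks on the screws, and let go so that it hangs level by itself. The screws wandered when they were drilled, so feel for them. Leave the other things on the bench where they are.

Things in the scene. Friction and masses are not known exactly. Their poses are not given: they have to be found in the camera images.
- caddy: Loose blue plastic brush caddy, 0.2-0.4 kg, standing upright: empty open-topped box 80 deep (x) by 60 wide (y) by 110 high, walls 3; grip it across the 60 width. Origin: centre of underside, z up, front at x=-40, back face at x=+40. Its back is a plate 4 thick with an ear either side from y=30 to 64 and z=58 to 110; below the ears the space beside the box is free.
- entry (a point): Midpoint of the two entry holes on the caddy's back face (caddy x=40, y=0, z=72; axes as the caddy's). The holes are round, 13.5 in diameter, right through the ears, 47 to either side of this point along y. From each a slot 7 wide runs straight up.
- lockpoint (a point): Point on the caddy's back face midway between the rest points of the screw shanks at the upper ends of the two slots (caddy x=40, y=0, z=94; axes as the caddy's). To lock, the caddy goes down 22 mm from the height at which the heads entered.
- panel: Fixed upright stainless splash panel at the right of the bench, 290 long (y), 14 thick (x), 205 high. Origin: centre of its underside. Its working face, with the two screws, is at x=-7 and looks to its -x. The hung caddy's axes are parallel to the panel's. Two level screws stick out of the face, 94 mm apart along y.
- hang (a point): Where the midpoint of the two screws was meant to be, on the panel's face (panel x=-7, y=0, z=165; axes as the panel's). The real pair is off by up to 8 mm either way along y and 5 mm up or down; how much is not given. Heads: brass, 11 in diameter, 4.5 thick, slightly bevelled, back 7 and front 11.5 off the face; shanks 5 in diameter.
- tub: Bystander: green jar-shaped tub with a white lid, 80 diameter, 115 high; origin at the centre of its underside. Stands in one of the same three places as the caddy.
- mug: Bystander: white mug, 80 diameter, 95 high, handle to its +y; origin at the centre of its underside. Stands in one of the same three places as the caddy.
- spray: Bystander: white and yellow trigger spray bottle, 80 diameter, 245 high; origin at the centre of its underside.
- brush: Bystander: pot brush, 220 long, lying on the bench.
- scraper: Bystander: black-handled scraper, 210 long, lying on the bench.
- plates: Bystander: stack of six white plates, 200 diameter, about 60 high; origin at the centre of its underside.
Not all that is in view belongs to the job. Of the things shaped like the caddy, the blue one is meant.

How it is judged:
On the way, in this order (a step that is already met when the one before it is completed fails the run):
1. the caddy is lifted clear of the bench (height (world z) of caddy above 0.03 m), for 0.1 s.
2. the caddy's back is pushed close to the panel with the screw heads through the entry holes, still above its locked height (x of lockpoint in the frame of hang between -0.0065 and 0.005 m and z of lockpoint in the frame of hang between 0.01 and 0.032 m and y of lockpoint in the frame of hang between -0.012 and 0.012 m).
At the end, for the whole second after the job is handed in: The caddy hangs by itself, at rest and let go, locked on both screws: its lockpoint within 11 mm along the panel and between 9 mm below and 7.5 mm above the hang point, its back within 6.5 mm of the panel face, upright and parallel to the panel within 0.1 rad (x of lockpoint in the frame of hang between -0.0065 and 0.003 m and y of lockpoint in the frame of hang between -0.011 and 0.011 m and z of lockpoint in the frame of hang between -0.009 and 0.0075 m and angle between caddy's own z axis and vertical below 0.1 rad and angle between the y axis of caddy and the y axis of panel, either way round below 0.1 rad and linear speed of caddy below 0.02 m/s); the robot touches nothing.
It fails at once if a bystander (tub, mug, spray bottle, brush, scraper, plates) is moved more than 30 mm (distance of any of tub, mug, spray, brush, scraper, plates from where it was at the start of the episode above 0.03 m).
It also fails if it takes over 45 s, if anything falls off the work surface, if the arm or the gripper's body presses on something with over 40 N, if the wrist force passes 120 N, or if a joint passes its speed limit or range.

## Working session

There is one attempt and no reset: what is moved stays moved. The work goes in short steps, Python scripts to look and compute and a tool call to move; the robot and the scene stay as the last step left them, time stands still between calls to the robot, and variables do not carry over. Pictures are saved under pics/ and viewed, at most 10 in all, crops included, and the job is handed in when it is done.

Besides the shell and the picture viewer there is one more tool, called by a JSON object that holds its "fn" and its "kwargs", one argument or row to a line. send_rows: Moves the arm, as the interface text tells. Its arguments: {"type":"object","properties":{"deltas":{"type":"array","items":{"type":"object","properties":{"dx":{"type":"number"},"dy":{"type":"number"},"dz":{"type":"number"},"rx":{"type":"number"},"ry":{"type":"number"},"rz":{"type":"number"}}}},"jaw":{"type":"number"},"newtons":{"type":"number"}},"required":["deltas"]}

```bash
mkdir -p pics
cat > h.py <<'E'
import numpy as np,cv2
from scipy.spatial.transform import Rotation as R
from bench import r
def cam(n):
    f=r.grab_frame(n); im=f["frame"]; f["f"]=im.shape[0]/2/np.tan(np.radians(f["vertical_fov"])/2)
    o=np.array(f["orientation"]); f["R"]=R.from_rotvec(o).as_matrix() if o.size==3 else o
    z=f["z_map"]; v,u=np.mgrid[:z.shape[0],:z.shape[1]]
    p=np.stack([(u-f["cx"])/f["f"]*z,(v-f["cy"])/f["f"]*z,z],-1)
    f["P"]=p@f["R"].T+np.array(f["xyz"]); f["P"][z==0]=np.nan
    return f
E
python3 - <<'E'
from h import *
for n in("scene","top"):
    f=cam(n); cv2.imwrite(f"pics/{n}0.png",f["frame"]); print(n,f["xyz"],f["R"].round(3).tolist(),f["f"])
print(r.get_obs())
E
```

```text
scene [1.2113261  0.5971696  1.23913521] [[-0.627, 0.608, -0.486], [0.779, 0.502, -0.377], [0.015, -0.615, -0.788]] 411.4364253243233
top [0.37542338 0.05929907 1.26284445] [[0.009, -0.993, 0.113], [-1.0, -0.011, -0.016], [0.017, -0.113, -0.993]] 401.69333703169116
{'clock': 0.1, 'joints': array([-1.39909536,  0.47771258,  0.0223173 ,  1.55634189, -0.01153634,
        1.10927028, -0.08310409]), 'qvel': array([-0.00216168, -0.00082243, -0.00045915, -0.00130081,  0.00093856,
        0.00200243, -0.00028516]), 'tau': array([ 4.23722799e-03, -5.97761822e+01,  1.61374949e+00, -2.81954151e+01,
        1.28315753e-02,  5.07014774e-03,  3.34112633e-05]), 'tcp_pos': array([0.18625521, 0.64827035, 0.24143018]), 'orientation': array([-4.38021887e-01, -3.11075201e+00,  2.51012703e-03]), 'contact_force': array([-0.58959978,  0.1511834 , -0.10005646]), 'moment': array([-0.00925993, -0.02610433, -0.02398497]), 'gripper_force': 0.0, 'grip_width': 0.08563490237678117}
```

View pics/scene0.png

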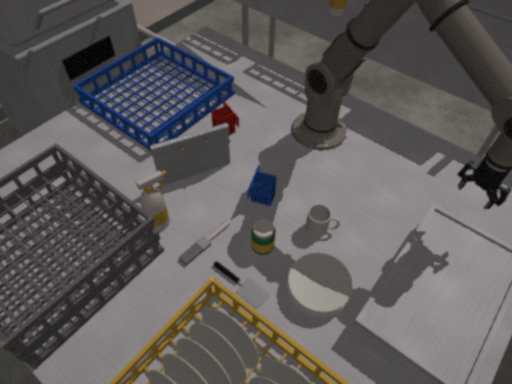

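View pics/top0.png

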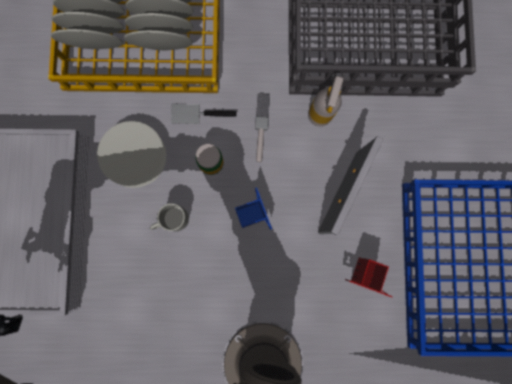

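The scene view shows the blue caddy at about (262,186) and the panel at about (190,153), with the spray bottle at (152,200). The top view shows the caddy at (252,210), its back plate running from (257,190) to (271,230) and facing right. The panel is at (350,185), with brass heads near (353,170) and (338,200).

Run:
```python
from h import *
np.set_printoptions(precision=4,suppress=True)
C={}
for n in("top","scene"):
    f=cam(n); hsv=cv2.cvtColor(f["frame"],cv2.COLOR_BGR2HSV); P=f["P"]
    H,S,V=[hsv[...,i].astype(int) for i in range(3)]
    m=((H>100)&(H<130)&(S>120)&(V>40)).astype(np.uint8)
    box=(230,185,280,235) if n=="top" else (240,160,285,210)
    k=np.zeros_like(m);k[box[1]:box[3],box[0]:box[2]]=1;m&=k
    q=P[m>0];q=q[np.isfinite(q[:,0])]
    print(n,"caddy",len(q),"z",np.percentile(q[:,2],[1,50,95,99]))
    t=q[q[:,2]>0.098]; 
    print(" rim",len(t),cv2.minAreaRect((t[:,:2]*1000).astype(np.float32)),t[:,2].mean())
    # back plate ears: extreme rim
    (c,s,a)=cv2.minAreaRect((t[:,:2]*1000).astype(np.float32)); print(cv2.boxPoints((c,s,a)))
    # panel
    bx=(315,130,385,240) if n=="top" else (140,115,240,190)
    k=np.zeros(m.shape,bool);k[bx[1]:bx[3],bx[0]:bx[2]]=1
    w=P[k&(np.nan_to_num(P[...,2])>0.192)&(np.nan_to_num(P[...,2])<.225)&(S<60)]
    (c,s,a)=cv2.minAreaRect((w[:,:2]*1000).astype(np.float32)); print(" panel top",len(w),c,s,a,w[:,2].max());print(cv2.boxPoints((c,s,a)))
    br=k&(H>10)&(H<35)&(S>80)
    nn,l,st,ce=cv2.connectedComponentsWithStats(br.astype(np.uint8))
    for i in range(1,nn):
        if st[i,4]>3: print(" brass",ce[i],st[i,4],np.nanmedian(P[l==i],0))
    C[n]=(f["frame"])
a=cv2.resize(C["top"][120:250,225:395],None,fx=4,fy=4,interpolation=cv2.INTER_CUBIC)
cv2.imwrite("pics/crop1.png",a)
```

```text
top caddy 639 z [-0.0018  0.0062  0.112   0.1135]
 rim 150 ((447.1539306640625, 37.813106536865234), (122.89039611816406, 79.2930679321289), 20.704357147216797) 0.10919921931745231
[[375.6602  53.1755]
 [403.6939 -20.9966]
 [518.6477  22.4508]
 [490.614   96.6229]]
 panel top 875 (518.8766479492188, -242.572265625) (20.76774787902832, 288.42584228515625) 63.73548889160156 0.2123881707545523
[[ 384.9572 -188.0676]
 [ 643.6061 -315.7006]
 [ 652.7961 -297.0769]
 [ 394.1472 -169.4439]]
 brass [353.6429 170.2143] 14 [ 0.565  -0.245   0.1715]
 brass [339.2857 200.5   ] 14 [ 0.4795 -0.2034  0.1718]
scene caddy 701 z [0.0058 0.0713 0.1083 0.1118]
 rim 130 ((453.2644348144531, 41.18111801147461), (112.21014404296875, 77.55783081054688), 21.451826095581055) 0.10531313427769431
[[386.8638  56.755 ]
 [415.2282 -15.4301]
 [519.665   25.6073]
 [491.3007  97.7923]]
 panel top 538 (599.1251831054688, -238.8271484375) (413.8722839355469, 150.63809204101562) 2.3205292224884033 0.2248582736596001
[[ 389.3091 -171.9487]
 [ 395.4084 -322.4632]
 [ 808.9413 -305.7056]
 [ 802.8419 -155.1911]]
 brass [206.2857 141.    ] 7 [ 0.4815 -0.2011  0.1738]
 brass [181.8889 148.6667] 9 [ 0.5641 -0.2444  0.1693]
 brass [163.9091 172.0909] 22 [ 0.7134 -0.1649  0.2351]
 brass [160.4091 184.0455] 22 [ 0.7363 -0.1676  0.1878]
 brass [148.8387 187.5484] 31 [ 0.7769 -0.1696  0.2141]
```

View pics/crop1.png

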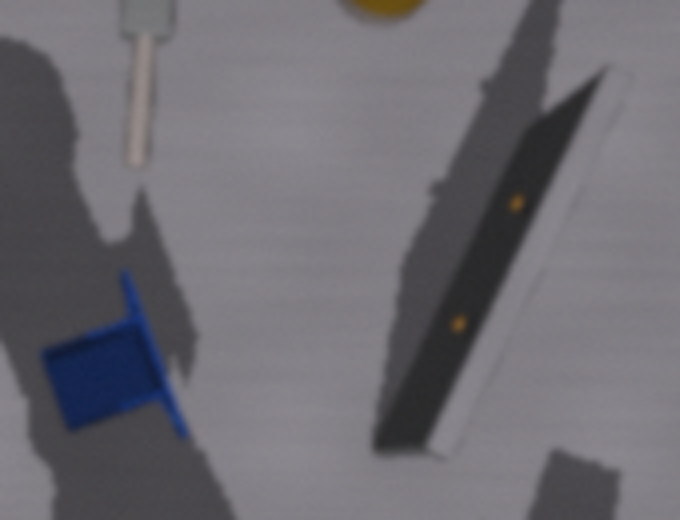

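Both views agree on the heads and the plate. Next I triangulate the heads and fit the plate and panel lines more tightly.

Run:
```python
from h import *
np.set_printoptions(precision=4,suppress=True)
rays={}
def ray(f,u,v):
    d=f["R"]@np.array([(u-f["cx"])/f["f"],(v-f["cy"])/f["f"],1.]); return np.array(f["xyz"]),d
def onz(f,uv,z): 
    return np.array([ (lambda o,d:o+d*(z-o[2])/d[2])(*ray(f,*p)) for p in uv])
fs={n:cam(n) for n in("top","scene")}
def cen(n,c):
    f=fs[n];x,y=c;im=f["frame"][y-6:y+7,x-6:x+7].astype(float)
    w=np.clip(im[...,2]-im[...,0]-25,0,None); v,u=np.mgrid[y-6:y+7,x-6:x+7]
    return (u*w).sum()/w.sum(),(v*w).sum()/w.sum()
for a,b in(((354,170),(182,149)),((339,200),(206,141))):
    ca,cb=cen("top",a),cen("scene",b);o1,d1=ray(fs["top"],*ca);o2,d2=ray(fs["scene"],*cb)
    s=np.linalg.lstsq(np.c_[d1,-d2],o2-o1,rcond=None)[0];p,q=o1+s[0]*d1,o2+s[1]*d2
    print("screw",ca,cb,(p+q)/2,"gap",np.linalg.norm(p-q))
for n in fs:
    f=fs[n];hsv=cv2.cvtColor(f["frame"],cv2.COLOR_BGR2HSV);H,S,V=[hsv[...,i].astype(int) for i in range(3)]
    m=(H>100)&(H<130)&(S>120)&(V>40)&(np.nan_to_num(f["P"][...,2])>0.095)
    box=(230,185,280,235) if n=="top" else (240,160,285,210)
    k=np.zeros_like(m);k[box[1]:box[3],box[0]:box[2]]=1;m&=k
    v,u=np.where(m);q=onz(f,np.c_[u,v],.11)
    bk=np.array([np.sin(.366),-np.cos(.366)]);al=np.array([np.cos(.366),np.sin(.366)])
    x=q[:,:2]@bk;y=q[:,:2]@al
    print(n,"along",np.percentile(y,[0,1,99,100]),"back",np.percentile(x,[0,1,99,100]))
    # back extreme per bin
    e=[(yy,x[(y>=yy)&(y<yy+.006)].max()) for yy in np.arange(y.min(),y.max()-.004,.006) if ((y>=yy)&(y<yy+.006)).any()]
    e=np.array(e);print(" slope deg",np.degrees(np.arctan(np.polyfit(*e.T,1)[0])))
    print(" median back",np.median(e[:,1]))
# panel face from depth: points on face in both views
    P=f["P"].reshape(-1,3);g=np.isfinite(P[:,0]);P=P[g]
    nrm=np.array([.443,.897]);t=np.array([.897,-.443]);d=(P[:,:2]-[.5189,-.2426])@nrm;l=(P[:,:2]-[.5189,-.2426])@t
    k=(abs(d)<.02)&(abs(l)<.13)&(P[:,2]>.06)&(P[:,2]<.19)
    if k.sum()>20:
        vx,vy,x0,y0=cv2.fitLine((P[k,:2]*1000).astype(np.float32),cv2.DIST_HUBER,0,.01,.01).ravel();print(" face",k.sum(),np.degrees(np.arctan2(vy,vx)),x0,y0)
    k=(abs(d)<.02)&(P[:,2]>.197)&(P[:,2]<.22)&(abs(l)<.16);print(" top along",np.percentile(l[k],[0,1,99,100]),"across",np.percentile(d[k],[1,10,50,90,99]),np.median(P[k,2]))
o=r.get_obs();print(R.from_rotvec(o["orientation"]).as_matrix())
```

```text
screw (np.float64(353.7926267281106), np.float64(170.29493087557603)) (np.float64(181.83783783783784), np.float64(148.45945945945945)) [ 0.5633 -0.2444  0.1699] gap 0.0009795140059993955
screw (np.float64(339.2328767123288), np.float64(200.45662100456622)) (np.float64(206.36363636363637), np.float64(140.74242424242425)) [ 0.4791 -0.2028  0.1705] gap 0.0015903161005255038
top along [0.3694 0.3717 0.4892 0.4924] back [0.085  0.0852 0.1642 0.1644]
 slope deg 1.0316640092572351
 median back 0.1633185803850495
 face 701 -26.27221 521.7531 -233.17128
 top along [-0.1442 -0.1418  0.1408  0.1459] across [-0.01   -0.0076  0.0009  0.009   0.01  ] 0.20585149332414665
scene along [0.3848 0.3924 0.492  0.5024] back [0.0825 0.0832 0.1606 0.1611]
 slope deg 0.09222409018239462
 median back 0.1596322914425846
 face 1674 -26.202957 524.8691 -234.9144
 top along [-0.1404 -0.1379  0.145   0.1474] across [-0.0101 -0.0056  0.005   0.0116  0.0148] 0.2046952568057866
[[-0.9611  0.2761 -0.0001]
 [ 0.2761  0.9611 -0.0006]
 [-0.     -0.0006 -1.    ]]
```

{"fn": "send_rows", "kwargs": {
  "deltas": [
    {"dx": 20,"dy": -30,"rz": -2},
    {"dx": 40,"dy": -65,"rz": -5},
    {"dx": 60,"dy": -100,"rz": -8},
    {"dx": 80,"dy": -135,"rz": -11},
    {"dx": 100,"dy": -170,"rz": -14}
  ],
  "jaw": 85,
  "newtons": 80
}}

```text
$.deltas[0]: bad value
```

{"fn": "send_rows", "kwargs": {
  "deltas": [
    {"dx": 18,"dy": -32,"rz": -3},
    {"dx": 36,"dy": -65,"rz": -6},
    {"dx": 54,"dy": -98,"rz": -9},
    {"dx": 72,"dy": -130,"rz": -12},
    {"dx": 90,"dy": -162,"rz": -15}
  ]
}}

```text
$.deltas[0]: bad value
```

{"fn": "send_rows", "kwargs": {
  "deltas": [
    {"dx": 14,"dy": -33,"rz": -3},
    {"dx": 28,"dy": -66,"rz": -6},
    {"dx": 42,"dy": -99,"rz": -9},
    {"dx": 56,"dy": -132,"rz": -12},
    {"dx": 70,"dy": -165,"rz": -15}
  ]
}}

```text
$.deltas[0]: bad value
```

{"fn": "send_rows", "kwargs": {
  "deltas": [
    {"dx": 20,"dy": -30,"dz": 0,"rx": 0,"ry": 0,"rz": -2},
    {"dx": 40,"dy": -65,"dz": 0,"rx": 0,"ry": 0,"rz": -5},
    {"dx": 60,"dy": -100,"dz": 0,"rx": 0,"ry": 0,"rz": -8},
    {"dx": 80,"dy": -135,"dz": 0,"rx": 0,"ry": 0,"rz": -11},
    {"dx": 100,"dy": -170,"dz": 0,"rx": 0,"ry": 0,"rz": -14}
  ],
  "jaw": 85,
  "newtons": 80
}}

```text
clock: 0.72
tcp_pos: [0.2871, 0.477, 0.2423]
orientation: [-0.818, -3.033, -0.0]
contact_force: [0.3, -0.0, 0.1]
grip_width: 0.0847
gripper_force: 0.0
```

{"fn": "send_rows", "kwargs": {
  "deltas": [
    {"dx": 16,"dy": -36,"dz": 0,"rx": 0,"ry": 0,"rz": -4},
    {"dx": 32,"dy": -72,"dz": 0,"rx": 0,"ry": 0,"rz": -8},
    {"dx": 48,"dy": -108,"dz": 0,"rx": 0,"ry": 0,"rz": -12},
    {"dx": 64,"dy": -144,"dz": 0,"rx": 0,"ry": 0,"rz": -16},
    {"dx": 80,"dy": -180,"dz": 0,"rx": 0,"ry": 0,"rz": -20}
  ]
}}

```text
clock: 1.13
tcp_pos: [0.3668, 0.2969, 0.2425]
orientation: [-1.333, -2.845, -0.001]
contact_force: [0.3, -0.7, 0.4]
grip_width: 0.0851
gripper_force: 0.0
```

{"fn": "send_rows", "kwargs": {
  "deltas": [
    {"dx": 15,"dy": -36,"dz": 0,"rx": 0,"ry": 0,"rz": -4},
    {"dx": 30,"dy": -72,"dz": 0,"rx": 0,"ry": 0,"rz": -8},
    {"dx": 45,"dy": -108,"dz": 0,"rx": 0,"ry": 0,"rz": -12},
    {"dx": 60,"dy": -144,"dz": 0,"rx": 0,"ry": 0,"rz": -15},
    {"dx": 75,"dy": -180,"dz": 0,"rx": 0,"ry": 0,"rz": -18}
  ]
}}

```text
clock: 1.55
tcp_pos: [0.4418, 0.117, 0.2427]
orientation: [1.761, 2.602, 0.002]
contact_force: [1.2, 0.4, 0.9]
grip_width: 0.0852
gripper_force: 0.0
```

{"fn": "send_rows", "kwargs": {
  "deltas": [
    {"dx": 3,"dy": -36,"dz": 0,"rx": 0,"ry": 0,"rz": 0},
    {"dx": 5,"dy": -71,"dz": 0,"rx": 0,"ry": 0,"rz": 0},
    {"dx": 5,"dy": -71,"dz": -30,"rx": 0,"ry": 0,"rz": 0},
    {"dx": 5,"dy": -71,"dz": -60,"rx": 0,"ry": 0,"rz": 0},
    {"dx": 5,"dy": -71,"dz": -90,"rx": 0,"ry": 0,"rz": 0}
  ]
}}

```text
clock: 1.97
tcp_pos: [0.4471, 0.0472, 0.152]
orientation: [1.759, 2.601, 0.004]
contact_force: [-0.1, 0.2, 0.6]
grip_width: 0.0848
gripper_force: 0.0
```

Run:
```python
from h import *
fs=[cam(n)["frame"] for n in("top","scene")]
a=cv2.resize(fs[0][150:270,200:320],(400,400));b=cv2.resize(fs[1][120:240,200:320],(400,400))
cv2.imwrite("pics/pre.png",np.hstack([a,b]))
```

```text
(no output)
```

View pics/pre.png

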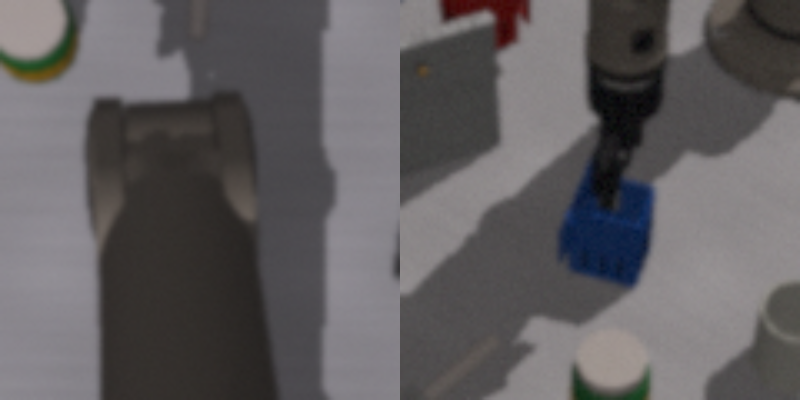

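In the scene crop the fingers are centred over the caddy, tip near (610,200). The arm hides the caddy in the top view. Next I descend while watching the force.

{"fn": "send_rows", "kwargs": {
  "deltas": [
    {"dx": 0,"dy": -1,"dz": -15,"rx": 0,"ry": 0,"rz": 0},
    {"dx": 0,"dy": -1,"dz": -30,"rx": 0,"ry": 0,"rz": 0},
    {"dx": 0,"dy": -1,"dz": -45,"rx": 0,"ry": 0,"rz": 0},
    {"dx": 0,"dy": -1,"dz": -60,"rx": 0,"ry": 0,"rz": 0},
    {"dx": 0,"dy": -1,"dz": -73,"rx": 0,"ry": 0,"rz": 0}
  ]
}}

```text
clock: 2.48
tcp_pos: [0.4475, 0.0474, 0.0801]
orientation: [1.756, 2.604, 0.003]
contact_force: [-0.6, -0.2, 0.1]
grip_width: 0.0849
gripper_force: 0.0
```

{"fn": "send_rows", "kwargs": {
  "deltas": [
    {"dx": 0,"dy": 0,"dz": 0,"rx": 0,"ry": 0,"rz": 0},
    {"dx": 0,"dy": 0,"dz": 0,"rx": 0,"ry": 0,"rz": 0},
    {"dx": 0,"dy": 0,"dz": 0,"rx": 0,"ry": 0,"rz": 0},
    {"dx": 0,"dy": 0,"dz": 0,"rx": 0,"ry": 0,"rz": 0},
    {"dx": 0,"dy": 0,"dz": 0,"rx": 0,"ry": 0,"rz": 0}
  ],
  "jaw": 50,
  "newtons": 80
}}

```text
clock: 2.9
tcp_pos: [0.447, 0.047, 0.0807]
orientation: [1.757, 2.603, 0.002]
contact_force: [-3.9, -0.7, 8.7]
grip_width: 0.0594
gripper_force: 86.4
```

{"fn": "send_rows", "kwargs": {
  "deltas": [
    {"dx": 0,"dy": 0,"dz": 15,"rx": 0,"ry": 0,"rz": 0},
    {"dx": 0,"dy": 0,"dz": 35,"rx": 0,"ry": 0,"rz": 0},
    {"dx": 0,"dy": 0,"dz": 60,"rx": 0,"ry": 0,"rz": 0},
    {"dx": 0,"dy": 0,"dz": 80,"rx": 0,"ry": 0,"rz": -4},
    {"dx": 0,"dy": 0,"dz": 97,"rx": 0,"ry": 0,"rz": -9}
  ]
}}

```text
clock: 3.32
tcp_pos: [0.4469, 0.0468, 0.1785]
orientation: [1.96, 2.454, 0.003]
contact_force: [0.4, -0.2, -3.1]
grip_width: 0.0592
gripper_force: 86.9
```

{"fn": "send_rows", "kwargs": {
  "deltas": [
    {"dx": 12,"dy": -20,"dz": 0,"rx": 0,"ry": 0,"rz": -5},
    {"dx": 24,"dy": -41,"dz": 0,"rx": 0,"ry": 0,"rz": -10},
    {"dx": 36,"dy": -62,"dz": 0,"rx": 0,"ry": 0,"rz": -15},
    {"dx": 48,"dy": -82,"dz": 0,"rx": 0,"ry": 0,"rz": -20},
    {"dx": 60,"dy": -103,"dz": 0,"rx": 0,"ry": 0,"rz": -25}
  ]
}}

```text
clock: 3.73
tcp_pos: [0.507, -0.0568, 0.1772]
orientation: [2.446, 1.972, 0.002]
contact_force: [0.2, -0.3, -3.5]
grip_width: 0.0593
gripper_force: 86.9
```

{"fn": "send_rows", "kwargs": {
  "deltas": [
    {"dx": 12,"dy": -20,"dz": 0,"rx": 0,"ry": 0,"rz": -5},
    {"dx": 24,"dy": -41,"dz": 0,"rx": 0,"ry": 0,"rz": -10},
    {"dx": 36,"dy": -62,"dz": 0,"rx": 0,"ry": 0,"rz": -14},
    {"dx": 46,"dy": -78,"dz": 0,"rx": 0,"ry": 0,"rz": -14},
    {"dx": 52,"dy": -90,"dz": 0,"rx": 0,"ry": 0,"rz": -14}
  ]
}}

```text
clock: 4.15
tcp_pos: [0.5594, -0.1478, 0.1771]
orientation: [2.664, 1.662, 0.001]
contact_force: [0.0, -0.0, -2.9]
grip_width: 0.0592
gripper_force: 87.0
```

```bash
cat >> h.py <<'E'
T=np.array([.8968,-.4425,0]);N=np.array([.4425,.8968,0])
def st():
    o=r.get_obs();p=o["tcp_pos"];M=R.from_rotvec(o["orientation"]).as_matrix();F=o["contact_force"];m=o["moment"]
    print("t n z mm",np.round([p@T*1e3,p@N*1e3,p[2]*1e3],1),"yaw",np.degrees(np.arctan2(M[1,1],M[0,1])).round(2),"tool z",M[:,2].round(4),"F t n z",np.round([F@T,F@N,F[2]],1),"M",np.round([m@T,m@N,m[2]],2),"t",o["clock"],"w",o["grip_width"])
E
python3 - <<'E'
from h import *
st()
fs=[cam(n)["frame"] for n in("top","scene")]
a=cv2.resize(fs[0][110:260,270:420],(400,400));b=cv2.resize(fs[1][90:240,130:280],(400,400))
cv2.imwrite("pics/stand.png",np.hstack([a,b]))
E
```

```text
t n z mm [567.1 115.  177.1] yaw -26.1 tool z [ 0.0013 -0.001  -1.    ] F t n z [ 0.  -0.  -2.9] M [ 0.06  0.   -0.01] t 4.15 w 0.05919329268572375
```

View pics/stand.png

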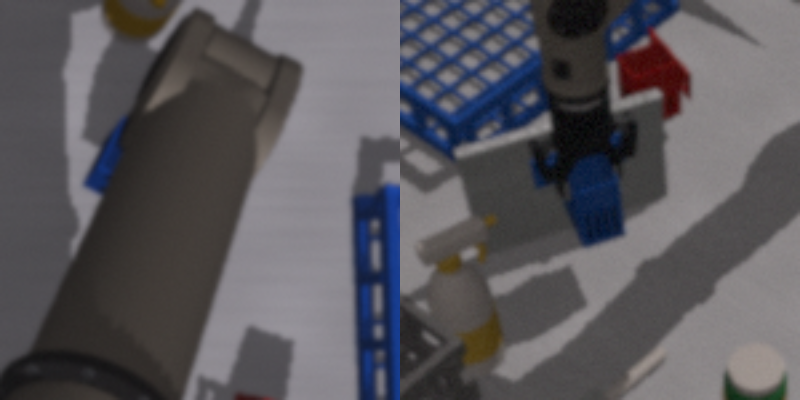

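Top crop: one caddy ear shows at (105,160), square to the panel. Scene crop: the caddy is upright in front of the panel at (598,195). Now I approach along the panel normal.

{"fn": "send_rows", "kwargs": {
  "deltas": [
    {"dx": -4,"dy": -8,"dz": 0,"rx": 0,"ry": 0,"rz": 0},
    {"dx": -8,"dy": -15,"dz": 0,"rx": 0,"ry": 0,"rz": -0.15},
    {"dx": -11,"dy": -21,"dz": 0,"rx": 0,"ry": 0,"rz": -0.15},
    {"dx": -13,"dy": -26,"dz": 0,"rx": 0,"ry": 0,"rz": -0.15},
    {"dx": -14.5,"dy": -28,"dz": 0,"rx": 0,"ry": 0,"rz": -0.15}
  ]
}}

```text
clock: 4.67
tcp_pos: [0.5431, -0.1751, 0.1766]
orientation: [2.668, 1.659, 0.0]
contact_force: [-0.1, 0.1, -2.6]
grip_width: 0.0592
gripper_force: 87.1
```

{"fn": "send_rows", "kwargs": {
  "deltas": [
    {"dx": -1,"dy": -2,"dz": 0,"rx": 0,"ry": 0,"rz": 0},
    {"dx": -1.8,"dy": -3.6,"dz": 0,"rx": 0,"ry": 0,"rz": 0},
    {"dx": -2.6,"dy": -5.2,"dz": 0,"rx": 0,"ry": 0,"rz": 0},
    {"dx": -3,"dy": -6.2,"dz": 0,"rx": 0,"ry": 0,"rz": 0},
    {"dx": -3.5,"dy": -7.1,"dz": 0,"rx": 0,"ry": 0,"rz": 0}
  ]
}}

```text
clock: 5.08
tcp_pos: [0.5406, -0.1812, 0.1763]
orientation: [2.666, 1.661, 0.0]
contact_force: [0.1, 0.6, -3.2]
grip_width: 0.059
gripper_force: 87.1
```

```bash
python3 -c "
from h import *
st()"
```

```text
t n z mm [565.   76.7 176.3] yaw -26.16 tool z [ 2.e-04 -0.e+00 -1.e+00] F t n z [-0.2  0.6 -3.2] M [ 0.1  -0.08  0.02] t 5.0833 w 0.05903413030201152
```

{"fn": "send_rows", "kwargs": {
  "deltas": [
    {"dx": 0.5,"dy": -1.4,"dz": 0.5,"rx": 0,"ry": 0,"rz": 0},
    {"dx": 0.2,"dy": -2.1,"dz": 0.5,"rx": 0,"ry": 0,"rz": 0},
    {"dx": -0.2,"dy": -2.8,"dz": 0.5,"rx": 0,"ry": 0,"rz": 0},
    {"dx": -0.5,"dy": -3.5,"dz": 0.5,"rx": 0,"ry": 0,"rz": 0},
    {"dx": -0.5,"dy": -3.5,"dz": 0.5,"rx": 0,"ry": 0,"rz": 0}
  ]
}}

```text
clock: 5.5
tcp_pos: [0.5398, -0.185, 0.1768]
orientation: [-2.667, -1.66, 0.0]
contact_force: [0.1, -0.2, -2.4]
grip_width: 0.0593
gripper_force: 87.1
```

```bash
python3 -c "
from h import *
st()"
```

```text
t n z mm [565.9  72.9 176.8] yaw -26.2 tool z [-1.e-04 -1.e-04 -1.e+00] F t n z [ 0.2 -0.1 -2.4] M [0.01 0.01 0.  ] t 5.5 w 0.05925174753257006
```

{"fn": "send_rows", "kwargs": {
  "deltas": [
    {"dx": -0.3,"dy": -0.7,"dz": 0,"rx": 0,"ry": 0,"rz": 0},
    {"dx": -0.6,"dy": -1.4,"dz": 0,"rx": 0,"ry": 0,"rz": 0},
    {"dx": -0.9,"dy": -2,"dz": 0,"rx": 0,"ry": 0,"rz": 0},
    {"dx": -1.2,"dy": -2.7,"dz": 0,"rx": 0,"ry": 0,"rz": 0},
    {"dx": -1.2,"dy": -2.7,"dz": 0,"rx": 0,"ry": 0,"rz": 0}
  ]
}}

```text
clock: 5.92
tcp_pos: [0.5386, -0.1876, 0.1768]
orientation: [-2.667, -1.66, -0.0]
contact_force: [-0.4, -0.8, -3.1]
grip_width: 0.0592
gripper_force: 87.0
```

```bash
python3 -c "
from h import *
st()"
```

```text
t n z mm [566.1  70.1 176.8] yaw -26.19 tool z [ 0.  0. -1.] F t n z [-0.  -0.9 -3.1] M [ 0.02 -0.04  0.  ] t 5.9167 w 0.05917074070974911
```

{"fn": "send_rows", "kwargs": {
  "deltas": [
    {"dx": -0.3,"dy": -0.7,"dz": 0,"rx": 0,"ry": 0,"rz": 0},
    {"dx": -0.6,"dy": -1.4,"dz": 0,"rx": 0,"ry": 0,"rz": 0},
    {"dx": -0.9,"dy": -2,"dz": 0,"rx": 0,"ry": 0,"rz": 0},
    {"dx": -1.3,"dy": -2.7,"dz": 0,"rx": 0,"ry": 0,"rz": 0},
    {"dx": -1.3,"dy": -2.7,"dz": 0,"rx": 0,"ry": 0,"rz": 0}
  ]
}}

```text
clock: 6.33
tcp_pos: [0.5384, -0.1879, 0.1769]
orientation: [-2.663, -1.664, -0.003]
contact_force: [1.0, 7.2, -0.8]
grip_width: 0.0592
gripper_force: 86.6
```

```bash
python3 -c "
from h import *
st()"
```

```text
t n z mm [565.9  69.7 176.9] yaw -26.01 tool z [ 6.0e-04  2.6e-03 -1.0e+00] F t n z [-2.3  6.9 -0.8] M [1.24 0.27 0.3 ] t 6.3333 w 0.059159343825757285
```

{"fn": "send_rows", "kwargs": {
  "deltas": [
    {"dx": 1,"dy": -0.5,"dz": 0,"rx": 0,"ry": 0,"rz": 0},
    {"dx": 1.8,"dy": -0.9,"dz": 0,"rx": 0,"ry": 0,"rz": 0},
    {"dx": 2.7,"dy": -1.3,"dz": 0,"rx": 0,"ry": 0,"rz": 0},
    {"dx": 2.7,"dy": -1.3,"dz": 0,"rx": 0,"ry": 0,"rz": 0}
  ]
}}

```text
clock: 6.67
tcp_pos: [0.5403, -0.1889, 0.1763]
orientation: [-2.662, -1.662, -0.001]
contact_force: [0.2, 6.2, -3.1]
grip_width: 0.0591
gripper_force: 86.3
```

```bash
python3 -c "
from h import *
st()"
```

```text
t n z mm [568.1  69.7 176.3] yaw -26.02 tool z [-0.0012  0.0032 -1.    ] F t n z [-2.6  5.7 -3.1] M [1.32 0.55 0.32] t 6.6667 w 0.05908819114134726
```

{"fn": "send_rows", "kwargs": {
  "deltas": [
    {"dx": -1.5,"dy": 0.7,"dz": 0,"rx": 0,"ry": 0,"rz": 0},
    {"dx": -3,"dy": 1.5,"dz": 0,"rx": 0,"ry": 0,"rz": 0},
    {"dx": -4.5,"dy": 2.2,"dz": 0,"rx": 0,"ry": 0,"rz": 0},
    {"dx": -5.4,"dy": 2.6,"dz": 0,"rx": 0,"ry": 0,"rz": 0},
    {"dx": -5.4,"dy": 2.6,"dz": 0,"rx": 0,"ry": 0,"rz": 0}
  ]
}}

```text
clock: 7.08
tcp_pos: [0.5369, -0.1872, 0.1773]
orientation: [2.663, 1.665, 0.005]
contact_force: [5.3, 4.7, -2.1]
grip_width: 0.0595
gripper_force: 86.5
```

```bash
python3 -c "
from h import *
st()"
```

```text
t n z mm [564.3  69.7 177.3] yaw -25.98 tool z [ 3.3e-03  9.0e-04 -1.0e+00] F t n z [ 2.6  6.5 -2.1] M [ 1.17 -0.5   0.53] t 7.0833 w 0.059503253787162036
```

Run:
```python
from h import *
f=cam("scene");hsv=cv2.cvtColor(f["frame"],cv2.COLOR_BGR2HSV);H,S,V=[hsv[...,i].astype(int) for i in range(3)]
m=(H>100)&(H<130)&(S>100)&(V>30)
P=f["P"];t=P@T*1e3;n=P@N*1e3;z=P[...,2]*1e3
k=np.zeros_like(m);k[90:240,130:280]=1
for s in(-1,1):
    g=m&k&(abs(t-566-s*50)<13)&(z>158)&(z<207)&(n<70)&(n>0)
    print(s,g.sum(),np.nanpercentile(n[g],[5,25,50,75,95]).round(1))
g=k&(abs(t-566)<140)&(abs(t-566)>75)&(z>120)&(z<195)&(abs(n-21)<12);print("face",g.sum(),np.nanpercentile(n[g],[5,50,95]))
br=k&(H>8)&(H<35)&(S>70)&(abs(t-566)<80)&(n<60)
nn,l,stt,ce=cv2.connectedComponentsWithStats(br.astype(np.uint8))
for i in range(1,nn):print(ce[i],stt[i,4],np.nanmedian(t[l==i]),np.nanmedian(n[l==i]),np.nanmedian(z[l==i]))
cv2.imwrite("pics/press.png",cv2.resize(f["frame"][115:185,150:250],(800,560),interpolation=cv2.INTER_CUBIC))
```

```text
-1 12 [24.3 24.8 26.1 27.3 30.5]
1 29 [22.  23.6 25.2 26.8 27.6]
face 477 [18.07378733 21.69226547 25.85682199]
```

View pics/press.png

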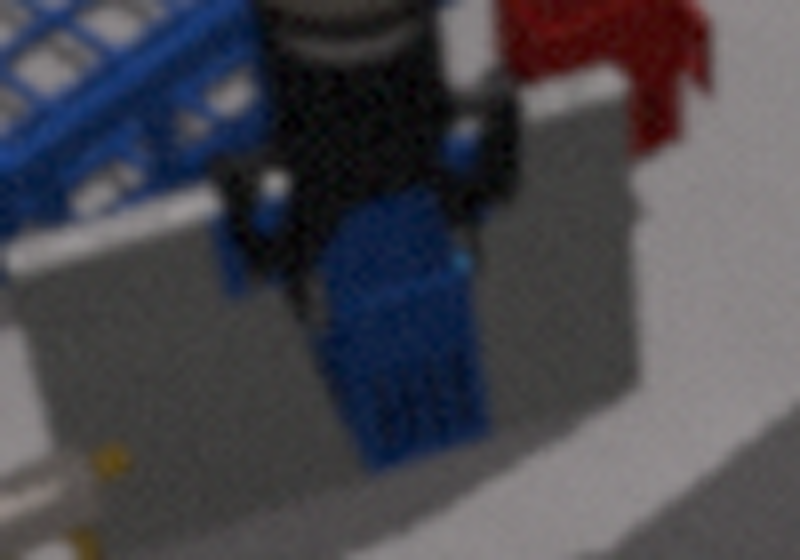

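The picture shows both ears, at (250,245) and (460,190), lying against the panel. Their fronts measure 4 mm off the face, which is the plate's thickness, so the heads are through the holes. Next I recentre and pull down.

{"fn": "send_rows", "kwargs": {
  "deltas": [
    {"dx": 2.9,"dy": -0.7,"dz": 0,"rx": 0,"ry": 0,"rz": -0.2},
    {"dx": 2.9,"dy": -0.7,"dz": -4,"rx": 0,"ry": 0,"rz": -0.2},
    {"dx": 2.9,"dy": -0.7,"dz": -8,"rx": 0,"ry": 0,"rz": -0.2},
    {"dx": 2.9,"dy": -0.7,"dz": -12,"rx": 0,"ry": 0,"rz": -0.2},
    {"dx": 2.9,"dy": -0.7,"dz": -12,"rx": 0,"ry": 0,"rz": -0.2}
  ]
}}

```text
clock: 7.55
tcp_pos: [0.539, -0.188, 0.1647]
orientation: [-2.667, -1.66, -0.003]
contact_force: [3.2, 4.3, -3.9]
grip_width: 0.0594
gripper_force: 86.3
```

```bash
python3 -c "
from h import *
st()"
```

```text
t n z mm [566.6  69.9 164.7] yaw -26.22 tool z [ 0.0016  0.0012 -1.    ] F t n z [ 1.   5.3 -3.9] M [ 1.07 -0.13  0.4 ] t 7.55 w 0.0593973978671715
```

{"fn": "send_rows", "kwargs": {
  "deltas": [
    {"dx": 0,"dy": 0,"dz": -2.5,"rx": 0,"ry": 0,"rz": 0},
    {"dx": 0,"dy": 0,"dz": -5,"rx": 0,"ry": 0,"rz": 0},
    {"dx": 0,"dy": 0,"dz": -7,"rx": 0,"ry": 0,"rz": 0},
    {"dx": 0,"dy": 0,"dz": -9,"rx": 0,"ry": 0,"rz": 0},
    {"dx": 0,"dy": 0,"dz": -10,"rx": 0,"ry": 0,"rz": 0}
  ]
}}

```text
clock: 7.97
tcp_pos: [0.5392, -0.1879, 0.1558]
orientation: [-2.667, -1.659, -0.005]
contact_force: [-2.4, 9.3, 14.6]
grip_width: 0.0597
gripper_force: 87.9
```

```bash
python3 -c "
from h import *
st()"
```

```text
t n z mm [566.8  70.1 155.8] yaw -26.23 tool z [ 0.0022  0.002  -1.    ] F t n z [-6.3  7.3 14.6] M [0.92 0.68 0.2 ] t 7.9667 w 0.059706536495324126
```

{"fn": "send_rows", "kwargs": {
  "deltas": [
    {"dx": -0.8,"dy": 1,"dz": -1.5,"rx": 0,"ry": 0,"rz": 0},
    {"dx": -0.8,"dy": 1,"dz": -3,"rx": 0,"ry": 0,"rz": 0},
    {"dx": -0.8,"dy": 1,"dz": -3,"rx": 0,"ry": 0,"rz": 0}
  ]
}}

```text
clock: 8.22
tcp_pos: [0.5394, -0.1877, 0.1543]
orientation: [2.667, 1.657, 0.008]
contact_force: [-2.5, 8.2, 16.6]
grip_width: 0.0593
gripper_force: 84.9
```

```bash
python3 -c "
from h import *
st()"
```

```text
t n z mm [566.8  70.4 154.3] yaw -26.29 tool z [ 0.0051  0.0016 -1.    ] F t n z [-5.9  6.2 16.6] M [0.78 0.4  0.06] t 8.2167 w 0.059325891261499765
```

{"fn": "send_rows", "kwargs": {
  "deltas": [
    {"dx": -0.5,"dy": 0.7,"dz": -1.5,"rx": 0,"ry": 0,"rz": 0},
    {"dx": -0.8,"dy": 1,"dz": -3,"rx": 0,"ry": 0,"rz": 0},
    {"dx": -0.8,"dy": 1,"dz": -3,"rx": 0,"ry": 0,"rz": 0}
  ]
}}

```text
clock: 8.47
tcp_pos: [0.5395, -0.1876, 0.1535]
orientation: [2.667, 1.656, 0.011]
contact_force: [-6.8, 9.8, 34.1]
grip_width: 0.0591
gripper_force: 86.4
```

Run:
```python
from h import *
st()
f=cam("scene");hsv=cv2.cvtColor(f["frame"],cv2.COLOR_BGR2HSV);H,S,V=[hsv[...,i].astype(int) for i in range(3)]
m=(H>100)&(H<130)&(S>100)&(V>30);P=f["P"];t=P@T*1e3;n=P@N*1e3;z=P[...,2]*1e3
k=np.zeros_like(m);k[90:240,130:280]=1
g=m&k&(abs(t-566)<70)&(n>0)&(n<125)&(z>50);print("blue z",np.percentile(z[g],[1,99]))
for a,b in((-62,-40),(-25,25),(40,62)):
    q=g&(t-566>a)&(t-566<b);print(a,q.sum(),np.nanpercentile(z[q],[2,90,98]).round(1),np.nanmedian(n[q]))
```

```text
t n z mm [566.9  70.5 153.5] yaw -26.33 tool z [ 0.0077  0.0015 -1.    ] F t n z [-10.4   5.8  34.1] M [ 0.36  1.5  -0.15] t 8.4667 w 0.05908802791454126
blue z [ 78.04360581 335.51522028]
-62 14 [174.7 212.2 217.6] 29.244683209487423
-25 442 [ 79.1 176.5 187.2] 101.133195473886
40 34 [131.8 340.2 365.2] 58.68171848464222
```

A firm stop at 34 N after about 23 mm down: it is locked. Next I relieve the load and open the jaws.

{"fn": "send_rows", "kwargs": {
  "deltas": [
    {"dx": -1,"dy": 0.8,"dz": 1.5,"rx": 0,"ry": 0,"rz": 0},
    {"dx": -1.2,"dy": 1.5,"dz": 3,"rx": 0,"ry": 0,"rz": 0},
    {"dx": -1.2,"dy": 1.5,"dz": 3,"rx": 0,"ry": 0,"rz": 0}
  ]
}}

```text
clock: 8.77
tcp_pos: [0.5379, -0.1872, 0.1543]
orientation: [2.665, 1.654, 0.008]
contact_force: [1.8, 1.7, 12.2]
grip_width: 0.0593
gripper_force: 85.9
```

```bash
python3 -c "
from h import *
st()"
```

```text
t n z mm [565.2  70.2 154.3] yaw -26.35 tool z [ 0.0071 -0.002  -1.    ] F t n z [ 0.9  2.3 12.2] M [ 0.32 -0.83  0.08] t 8.7667 w 0.05929592479399768
```

{"fn": "send_rows", "kwargs": {
  "deltas": [
    {"dx": 0,"dy": 0,"dz": 0,"rx": 0,"ry": 0,"rz": 0},
    {"dx": 0,"dy": 0,"dz": 0,"rx": 0,"ry": 0,"rz": 0},
    {"dx": 0,"dy": 0,"dz": 0,"rx": 0,"ry": 0,"rz": 0},
    {"dx": 0,"dy": 0,"dz": 0,"rx": 0,"ry": 0,"rz": 0},
    {"dx": 0,"dy": 0,"dz": 0,"rx": 0,"ry": 0,"rz": 0}
  ],
  "jaw": 85,
  "newtons": 20
}}

```text
clock: 9.18
tcp_pos: [0.5343, -0.1862, 0.1514]
orientation: [-2.67, -1.655, 0.001]
contact_force: [0.4, -1.1, 0.2]
grip_width: 0.0851
gripper_force: 0.0
```

```bash
python3 -c "
from h import *
st()"
```

```text
t n z mm [561.5  69.5 151.4] yaw -26.4 tool z [-1.1e-03  1.0e-04 -1.0e+00] F t n z [ 0.9 -0.8  0.2] M [ 0.03  0.03 -0.01] t 9.1833 w 0.08511136027230227
```

{"fn": "send_rows", "kwargs": {
  "deltas": [
    {"dx": 4,"dy": -1,"dz": 0,"rx": 0,"ry": 0,"rz": 0},
    {"dx": 4,"dy": -1,"dz": 12,"rx": 0,"ry": 0,"rz": 0},
    {"dx": 4,"dy": -1,"dz": 30,"rx": 0,"ry": 0,"rz": 0},
    {"dx": 4,"dy": -1,"dz": 55,"rx": 0,"ry": 0,"rz": 0},
    {"dx": 4,"dy": -1,"dz": 85,"rx": 0,"ry": 0,"rz": 0}
  ]
}}

```text
clock: 9.6
tcp_pos: [0.538, -0.1871, 0.2374]
orientation: [-2.669, -1.655, 0.003]
contact_force: [0.6, 0.4, -0.3]
grip_width: 0.0849
gripper_force: 0.0
```

{"fn": "send_rows", "kwargs": {
  "deltas": [
    {"dx": -15,"dy": 30,"dz": 20,"rx": 0,"ry": 0,"rz": 0},
    {"dx": -25,"dy": 65,"dz": 30,"rx": 0,"ry": 0,"rz": 0},
    {"dx": -35,"dy": 100,"dz": 40,"rx": 0,"ry": 0,"rz": 0},
    {"dx": -45,"dy": 135,"dz": 40,"rx": 0,"ry": 0,"rz": 0},
    {"dx": -50,"dy": 170,"dz": 40,"rx": 0,"ry": 0,"rz": 0}
  ]
}}

```text
clock: 10.02
tcp_pos: [0.4881, -0.0162, 0.2783]
orientation: [-2.671, -1.654, -0.003]
contact_force: [1.0, 0.2, -0.1]
grip_width: 0.0848
gripper_force: 0.0
```

Run:
```python
from h import *
fs=[]
for nme in("top","scene"):
    f=cam(nme);fs.append(f["frame"]);hsv=cv2.cvtColor(f["frame"],cv2.COLOR_BGR2HSV);H,S,V=[hsv[...,i].astype(int) for i in range(3)]
    m=(H>100)&(H<130)&(S>100)&(V>30);P=f["P"];t=P@T*1e3;n=P@N*1e3;z=P[...,2]*1e3
    g=m&(abs(t-566)<75)&(n>10)&(n<125)&(z>50)&(z<200);print(nme,g.sum())
    q=g&(n<40)
    for a,b in((-66,-33),(33,66)):
        w=q&(t-566>a)&(t-566<b)
        if w.any():print(" ear",w.sum(),"t",np.percentile(t[w],[0,100]).round(1),"n",np.median(n[w]).round(1),"z",np.percentile(z[w],[2,98]).round(1))
    w=g&(z>172);p=np.c_[t[w],n[w]].astype(np.float32);print(" rim",cv2.minAreaRect(p),np.median(z[w]))
st()
a=cv2.resize(fs[0][130:230,290:390],(400,400));b=cv2.resize(fs[1][100:200,145:245],(400,400))
cv2.imwrite("pics/end.png",np.hstack([a,b]))
```

```text
top 898
 ear 49 t [502.  532.9] n 27.2 z [140.8 188. ]
 ear 42 t [599.2 630.4] n 26.0 z [ 94.7 188. ]
 rim ((565.4494018554688, 62.742889404296875), (82.41122436523438, 126.88778686523438), 89.99591064453125) 183.8698928313982
scene 813
 ear 62 t [504.5 532.2] n 27.5 z [114.  187.7]
 ear 70 t [599.6 631.4] n 26.3 z [134.8 187.6]
 rim ((568.97802734375, 64.5746078491211), (86.25830078125, 126.7755355834961), 88.36962890625) 180.6225779167341
t n z mm [442.9 206.2 277.5] yaw -25.86 tool z [ 2.e-04  3.e-03 -1.e+00] F t n z [-0.5  0.7  0.2] M [-0.03 -0.03 -0.03] t 10.1167 w 0.08489438918341018
```

View pics/end.png

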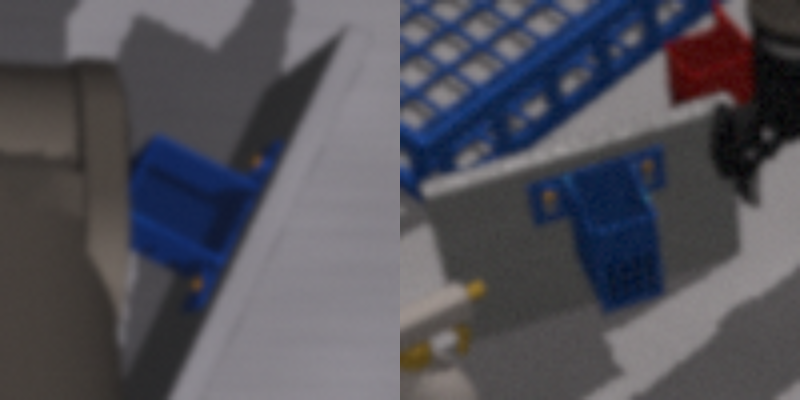

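The caddy hangs level against the panel, with both brass heads showing in the upper ends of the slots at (550,200) and (648,165) in the scene crop. The arm is clear.

```bash
python3 -c "
from bench import r
print(r.hand_in())"
```

```text
the job is handed in; nothing more can be done
None
```

The blue caddy hangs level and locked on both screws, let go with the arm clear and no bystander touched, and the job is handed in at about 10 s on the robot's clock (no verdict was returned).

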